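# Clamp a wood block in the sliding-jaw jig and lock it

### The arm

A 6-joint arm with a two-finger parallel gripper is mounted at the origin on a cart in front of the work surface, level with it; the furniture and walls round the work are solid. World frame = base frame: x ahead of the robot, y to its left, z up, the work surface at z = 0. Lengths are in m, angles in rad, forces in N, time in s.
With the tool pointing down it reaches from about 0.375 to 0.925 m from the base axis. Payload 5.7 kg.
Tool frame: the origin (TCP) lies between the finger pads; the fingertips stand 19 mm ahead of it and the grasp point (between the pads) is the TCP; x points along the fingers, y is the direction in which the jaws open and shut, and the axes are right-handed (so a half turn about x gives the same grasp; the last joint's range is limited). The gripper opens to 88 mm and grips with 3 to 60 N. Pads are 20 mm wide; open, the fingers measure 115 mm over their backs; the gripper's body (75 mm by 178 mm) begins 61 mm behind the grasp point.
Start: joints at [1.208, 0.359, 1.51, -0, 1.272, -0.115], TCP at [0.147, 0.582, 0.242] pointing down, gripper open.
Joint ranges: [-2.97, 2.97], [-1.01, 2.36], [0.21, 2.38], [-0.96, 4.11], [0.2, 2.71], [-2.98, 2.98]. Speed limits (rad/s): [2.39, 2.39, 3.14, 3.14, 3.14, 3.14].

### API

Orientations are given as a rotation vector (axis times angle).
In Python, from rig import manip gives the robot as it stands.
- The arm moves only by the shell command python3 -m creep 'ROWS' [FORCE]. ROWS is JSON, a list of rows, each an object with "jaw": the closure, from -1 (fully open) to 1 (shut), so that 0 is half open; "travel": the shift along the tool's x, y, z in m, a list of three; "turn": the turn about the tool's x in rad. A call has 1 to 20 rows; each row is the pose to reach, as a shift and turn from the pose commanded when the call began, along the tool's axes at that moment; what a row does not reach only later rows make up. A row lasts 1/12 s, in which the tool goes at most 41.7 mm and 7.16 degrees, less where a joint would pass 70% of its speed; a pose out of reach is approached as far as the arm can. A call with a gripper value outside its range is refused whole. The fingers move at their own pace and stop on an object; FORCE is the grip in N (left out, the last holds). Time passes only in rows, so rows that repeat a pose let the fingers close. It gives the time, the measured TCP pose, the force and the opening at its end, in the units of the state.
- manip.get_obs(): the state, without advancing time (a new reading comes with each control period).
- manip.snapshot(name): name is "side" or "top"; returns (picture, depth): 384x512x3 uint8, red, green, blue; 384x512 float32, m along the optical axis (not along the pixel's ray), 0 where there is no reading.
- manip.camera_params(name): a dict with "vertical_fov" (degrees; the focal length in pixels is half the picture's height over the tangent of half this angle, whatever the lens; pixels are square), "cx", "cy" (the principal point, pixels), "T" (4x4, takes a point from camera to world coordinates). Camera axes: x right, y up, looking along -z (the intrinsics and any distortion apply to the point x, -y, -z); pixel columns grow to the right and rows downward; lengths in m; the calibration is good to about 2 mm. A picture is of the moment at which its call begins. camera_params takes no time and is no camera call.
- manip.sign_off(): hands the job in, once; it reports no verdict.
The state is a dict: "time_s": time; "qpos": joint angles; "qvel": joint speeds; "tau": joint torques, N m; "ee_pos": TCP position; "tcp_rot": TCP orientation; "contact_force": force on the tool from outside, world axes, zero at the start; "moment": the same for the moment, N m; "width": opening from 0.0 (shut) to 1.0 (fully open).
Only numpy, scipy, OpenCV 4.12 (cv2) and the standard library are available. Lean on these libraries where they do the work, as an engineer would, in place of code of your own. Each camera call takes 0.05 s, during which the arm holds its last target. There are 200 camera calls.

### The job

The wood block lies loose in the holding jig. Pull the jaw's lock bolt back to free the jaw, slide the jaw forward so that it carries the block up to the sprung pad and squeezes it there, and push the lock bolt fully home into its second slot so that the block stays clamped when you let go. That slot is covered, so feel for it; do not disturb the tape measure beside the jig or the grease tin.

Things in the scene. Friction and masses are not known exactly. Their poses are not given: they have to be found in the camera images.
- jig: fixed wooden jig, base 300 x 172 x 12 mm. Origin on the table, 15 mm short of the middle of the base's length and 11 mm off the middle of its width. x axis = the way the jaw travels forward, to the wooden fence at x = 146 to 162 mm (top 56 mm high); z up. Steel channel along its +y side.
- channel (a point): middle of the top of the dark steel channel, 58 mm high, y = 64 to 97 mm; a slit faces the jaw. Inside, unseen, is a strike bar with two bolt slots, solid between them. First slot: around the bolt at the start. Second slot: 14 mm long for the 10 mm round-ended bolt; in line when joint jaw reads 0.122 m, give or take 5 mm (differs each run, must be felt for).
- jaw (a joint): the steel jaw slides along jig +x; value in m, 0 to 0.012 at the start, at most 0.145. Friction about 2 N. It cannot be advanced more than about 0.03 m while the bolt is in the first slot.
- jaw_face (a point): middle of the jaw's flat front face (110 mm wide, jaw top 52 mm above the table)
- lock_bolt (a joint): round bolt carried across the jaw, moved by its knob. 0 m = fully shot (13 mm into a slot, locked); drawn along jig -y to 0.022 m. Its tip is clear of the bar above 0.014 m; shot against the bar's solid part it stops at about 0.013 m. Friction 1.5 N, stays where left. It rides on the jaw: pushing the knob along jig x pushes the jaw.
- lock_knob (a point): grip point of the bolt's knob, 80 mm above the table; the knob is a ribbed upright block 18 mm along jig x, 30 mm along jig y, from 56 to 100 mm above the table; nothing near it is higher than 58 mm
- pad (a joint): steel spring pad before the fence, 100 mm wide, 15 to 49 mm above the table, face at jig x = 118 mm when free; value = how far it is pressed in, 0 to 0.018 m. Force 2 N at first, 10 N at full travel.
- block: softwood block, loose on the jig's base between jaw and pad. Origin in the middle of its underside; its own x and y axes are NOT square to its faces (see block_mid)
- tape: pocket tape measure 54 x 80 x 68 mm standing between the jig and the coil of hose (the other tape measure, far left, is fixed scenery); leave alone. Origin in the middle of its underside
- grease_tin: round tin with lid, 69 mm across and 60 mm high, standing farther off to the left; leave alone. Origin in the middle of its underside
- block_mid (a point): middle of the block, axes square to its faces: x along its 50 mm side (lies along jig x, give or take 0.15 rad), y along its 90 mm side, z along its 42 mm height. Squared up, the block touches the pad when its middle is at jig x = 93 mm; the jaw then touches it when joint jaw reads 0.113 m

How it is judged:
By the outcome, as a careful person would: the job done as asked, in the order asked, and still so for the second after the job is handed in, with the robot touching nothing.
It also fails if it takes over 58 s, if anything falls off the work surface, if the arm or the gripper's body presses on something with over 40 N, if the wrist force passes 120 N, or if a joint passes its speed limit or range.

## Working session

There is one attempt and no reset: what is moved stays moved. The work goes in short steps, Python scripts to look and compute and a shell command to move; the robot and the scene stay as the last step left them, time stands still between calls to the robot, and variables do not carry over. Pictures are saved under pics/ and viewed, about 8 in all and at most 12, crops included, and the job is handed in when it is done.

```bash
ls; mkdir -p pics
python3 - <<'E'
from rig import manip
import cv2,numpy as np
o=manip.get_obs();print(o)
for n in("top","side"):
    p,d=manip.snapshot(n);c=manip.camera_params(n);print(n,c)
    np.savez(f"pics/{n}0.npz",p=p,d=d);cv2.imwrite(f"pics/{n}0.png",p[...,::-1])
E
```

```text
pics
{'time_s': 0.0, 'qpos': array([ 1.20790267e+00,  3.59479084e-01,  1.51139815e+00, -5.80176021e-07,
        1.27250254e+00, -1.15134802e-01]), 'qvel': array([-0.00126503, -0.00183835, -0.00068383, -0.00059664, -0.00015059,
       -0.00150981]), 'tau': array([ 3.09439260e-03, -5.15377879e+01, -2.70735472e+01,  6.75258134e-02,
        3.48009006e-02, -1.20189179e-04]), 'ee_pos': array([0.14693834, 0.58106945, 0.24083804]), 'tcp_rot': array([ 0.1931438 ,  1.56245368, -0.1958773 ]), 'contact_force': array([ 0.11011413, -1.20827339, -0.04897161]), 'moment': array([-0.04314291,  0.01163406, -0.01719281]), 'width': 1.0001466460401818}
top {'vertical_fov': 46.81410826193377, 'cx': 252.5363608651886, 'cy': 190.85004580064714, 'T': array([[-1.99017630e-02,  9.80707580e-01, -1.94464810e-01,
         3.69947175e-01],
       [-9.99801857e-01, -1.96009473e-02,  3.47117826e-03,
         2.76096881e-01],
       [-4.07483648e-04,  1.94495360e-01,  9.80903353e-01,
         1.02474960e+00],
       [ 0.00000000e+00,  0.00000000e+00,  0.00000000e+00,
         1.00000000e+00]])}
side {'vertical_fov': 55.56875431513447, 'cx': 253.80100156358768, 'cy': 193.4316750757164, 'T': array([[ 0.96295827,  0.18669201, -0.19456994,  0.37783597],
       [-0.26939024,  0.63436701, -0.72457394, -0.32503881],
       [-0.01184341,  0.75014971,  0.66116197,  0.60827362],
       [ 0.        ,  0.        ,  0.        ,  1.        ]])}
```

View pics/top0.png

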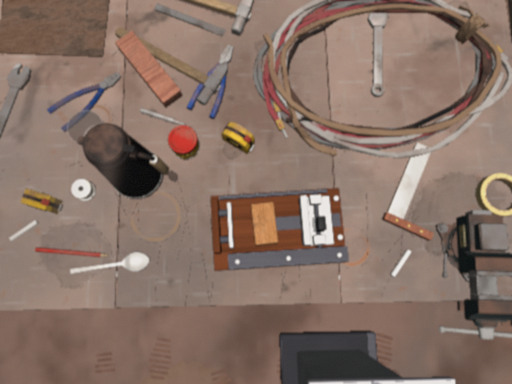

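View pics/side0.png

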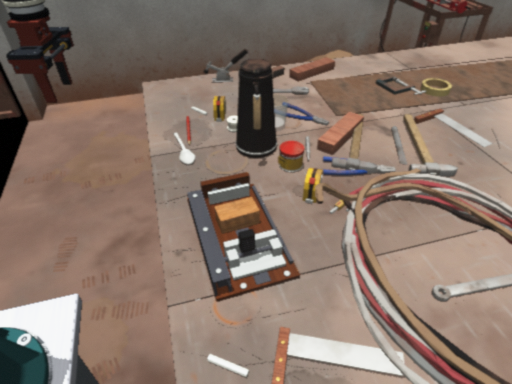

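The top view shows the jig at about (280,230) with the channel on the near side (row 258), fence to the left, and the jaw with its black knob at about (320,210). The yellow tape is at (238,137) and the red tin at (183,139). So jig x ≈ world +y. Next I measure with depth.

```bash
cat > h.py <<'E'
import numpy as np,cv2
from rig import manip
def cloud(n,d):
    c=manip.camera_params(n);H,W=d.shape;f=H/2/np.tan(np.radians(c["vertical_fov"]/2))
    v,u=np.mgrid[:H,:W]
    P=np.stack([(u-c["cx"])/f*d,-(v-c["cy"])/f*d,-d,np.ones_like(d)],-1)@c["T"].T
    P=P[...,:3];P[d==0]=np.nan
    return P
def proj(n,X):
    c=manip.camera_params(n);f=192/np.tan(np.radians(c["vertical_fov"]/2))
    q=np.linalg.inv(c["T"])@np.append(X,1)
    return c["cx"]+f*q[0]/-q[2],c["cy"]-f*q[1]/-q[2]
E
python3 - <<'E'
from h import *
for n in("top","side"):
    z=np.load(f"pics/{n}0.npz");P=cloud(n,z["d"]);
    # region of the jig in world
    m=(P[...,0]>.24)&(P[...,0]<.50)&(P[...,1]>.0)&(P[...,1]<.40)
    for lo,hi,t in((.006,.04,'base/..'),(.045,.066,'mid'),(.075,.12,'knob')):
        k=m&(P[...,2]>lo)&(P[...,2]<hi);k8=k.astype(np.uint8)
        N,L,S,C=cv2.connectedComponentsWithStats(k8)
        for i in range(1,N):
            if S[i,4]<15: continue
            Q=P[L==i];r=cv2.minAreaRect(Q[:,:2].astype(np.float32)*1000)
            print(n,t,S[i],np.round(np.median(Q,0),4),np.round(Q.min(0),3),np.round(Q.max(0),3),[np.round(a,1) for a in r])
    a=m&(P[...,2]>.006)&(P[...,2]<.07)
    r=cv2.minAreaRect(P[a][:,:2].astype(np.float32)*1000);print(n,"all",r)
p=np.load("pics/top0.npz")["p"];cv2.imwrite("pics/c1.png",cv2.resize(p[175:285,195:365,::-1],None,fx=4.5,fy=4.5,interpolation=cv2.INTER_CUBIC))
E
```

```text
top base/.. [ 213  219  105   52 2099] [0.4533 0.2672 0.0137] [0.391 0.129 0.007] [0.5   0.365 0.04 ] [array([450.8, 248.2]), array([105.6, 236.6]), np.float64(4.1)]
top base/.. [321 219  24  29 511] [0.4677 0.0896 0.0152] [0.437 0.066 0.008] [0.5   0.121 0.031] [array([469.4,  94. ]), array([61.5, 54.3]), np.float64(3.0)]
top base/.. [219 221  10  18 130] [0.4828 0.3396 0.0138] [0.46  0.329 0.009] [0.499 0.35  0.04 ] [array([480.3, 339.6]), array([39.1, 18.6]), np.float64(4.1)]
top mid [211 219  10  34 251] [0.4631 0.3545 0.0572] [0.428 0.346 0.045] [0.5   0.365 0.063] [array([464. , 355.7]), array([71.7, 16. ]), np.float64(2.7)]
top mid [253 219  25  26 564] [0.4721 0.2476 0.0552] [0.444 0.221 0.046] [0.499 0.273 0.06 ] [array([473.3, 247.3]), array([55. , 49.9]), np.float64(4.8)]
top mid [302 218   9  27 191] [0.4703 0.1573 0.0532] [0.442 0.148 0.045] [0.5   0.165 0.057] [array([471. , 156.7]), array([58.2, 15.6]), np.float64(2.6)]
top mid [228 220   5  27 100] [0.4676 0.324  0.0502] [0.441 0.32  0.045] [0.498 0.329 0.054] [array([469.8, 324. ]), array([57.5,  7.8]), np.float64(2.
[... 1594 characters left out ...]
3 0.1522 0.0507] [0.442 0.146 0.045] [0.472 0.163 0.053] [array([456.9, 154.6]), array([29.9, 16.4]), np.float64(1.3)]
side mid [239 246  16   9  72] [0.4826 0.1215 0.0599] [0.468 0.119 0.045] [0.497 0.129 0.066] [array([481.5, 121.2]), array([ 8.8, 29.2]), np.float64(77.8)]
side mid [226 249  13  13 117] [0.4532 0.1252 0.0487] [0.443 0.113 0.045] [0.463 0.141 0.051] [array([453. , 126.9]), array([27.4, 19.5]), np.float64(89.5)]
side knob [238 229  17  18 239] [0.4815 0.1216 0.0957] [0.468 0.118 0.075] [0.498 0.138 0.102] [array([483.2, 128.3]), array([30.3, 19.3]), np.float64(4.3)]
side all ((450.7064208984375, 212.79769897460938), (109.11925506591797, 297.52130126953125), 2.11513090133667)
```

View pics/c1.png

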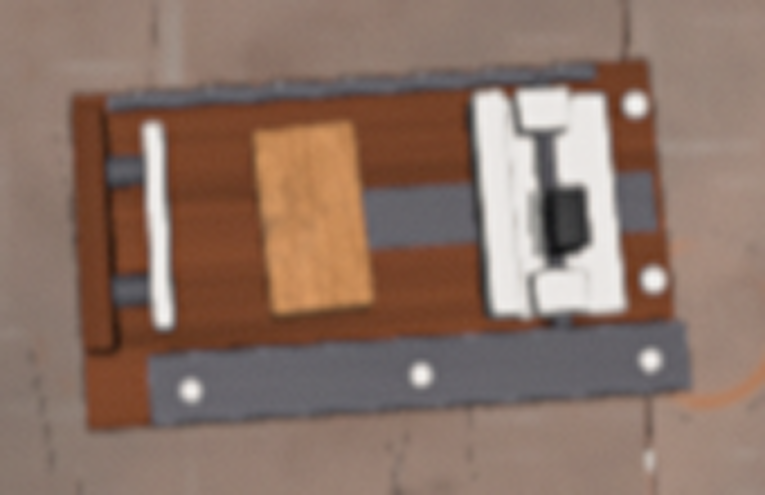

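The crop shows the jaw (white), the knob at crop (570,218), and the block almost square to the pad. Jig x is about 2.6° off world +y, and the knob's centre is about (0.483, 0.130). I'll grip across the knob's 18 mm faces, with tool y along jig x.

```bash
cat >> h.py <<'E'
from scipy.spatial.transform import Rotation as R
th=np.radians(2.6)
JX=np.array([-np.sin(th),np.cos(th),0]);JY=np.array([-np.cos(th),-np.sin(th),0])
def go(target):
    o=manip.get_obs();M=R.from_rotvec(o["tcp_rot"]).as_matrix()
    print("t",o["time_s"],"travel",np.round(M.T@(np.array(target)-o["ee_pos"]),4))
    for s in(1,-1):
        y=M.T@(s*JX);print("turn",s,np.arctan2(y[2],y[1]))
    print("JX,JY in tool",np.round(M.T@JX,3),np.round(M.T@JY,3),"q6",o["qpos"][5])
E
python3 - <<'E'
from h import *
go([.483,.1295,.17])
E
```

```text
t 0.1 travel [ 0.0714 -0.3553  0.4366]
turn 1 -0.2931747610077176
turn -1 2.848417892582076
JX,JY in tool [-0.001  0.957 -0.289] [ 0.001 -0.289 -0.957] q6 -0.11510662161993078
```

```bash
python3 -m creep '[{"jaw":-1,"travel":[0.004,-0.018,0.022],"turn":-0.02},{"jaw":-1,"travel":[0.008,-0.04,0.049],"turn":-0.04},{"jaw":-0.6,"travel":[0.012,-0.063,0.077],"turn":-0.06},{"jaw":-0.4,"travel":[0.016,-0.086,0.106],"turn":-0.08},{"jaw":-0.4,"travel":[0.02,-0.109,0.134],"turn":-0.1},{"jaw":-0.4,"travel":[0.025,-0.132,0.163],"turn":-0.12},{"jaw":-0.4,"travel":[0.03,-0.155,0.191],"turn":-0.14},{"jaw":-0.4,"travel":[0.034,-0.178,0.219],"turn":-0.16},{"jaw":-0.4,"travel":[0.04,-0.201,0.247],"turn":-0.18},{"jaw":-0.4,"travel":[0.045,-0.224,0.276],"turn":-0.2},{"jaw":-0.4,"travel":[0.05,-0.247,0.304],"turn":-0.22},{"jaw":-0.4,"travel":[0.055,-0.27,0.332],"turn":-0.24},{"jaw":-0.4,"travel":[0.06,-0.293,0.36],"turn":-0.26},{"jaw":-0.4,"travel":[0.065,-0.316,0.388],"turn":-0.28},{"jaw":-0.4,"travel":[0.07,-0.339,0.416],"turn":-0.293},{"jaw":-0.4,"travel":[0.071,-0.352,0.432],"turn":-0.293},{"jaw":-0.4,"travel":[0.071,-0.355,0.4366],"turn":-0.293},{"jaw":-0.4,"travel":[0.071,-0.355,0.4366],"turn":-0.293},{"jaw":-0.4,"travel":[0.071,-0.355,0.4366],"turn":-0.293}]'
python3 - <<'E'
from h import *
go([.483,.1295,.082])
for n in("top","side"):
    p,d=manip.snapshot(n);np.savez(f"pics/{n}1.npz",p=p,d=d)
    u,v=proj(n,manip.get_obs()["ee_pos"]);print(n,u,v)
    if n=="side":cv2.imwrite("pics/s1.png",cv2.resize(p[130:330,150:350,::-1],None,fx=3,fy=3))
E
```

```text
time_s: 1.68
ee_pos: [0.4826, 0.1308, 0.1704]
tcp_rot: [-0.035, 1.572, 0.035]
contact_force: [-0.6, 0.4, 0.6]
width: 0.702
t 1.6833 travel [ 0.0884 -0.0013  0.0004]
turn 1 -0.0010092290190878526
turn -1 3.1405834245707056
JX,JY in tool [ 0.     1.    -0.001] [ 0.001 -0.001 -1.   ] q6 -1.4894107530241745
top 326.26682510239016 218.23664871177058
side 243.98988564857305 204.39059517519559
```

View pics/s1.png

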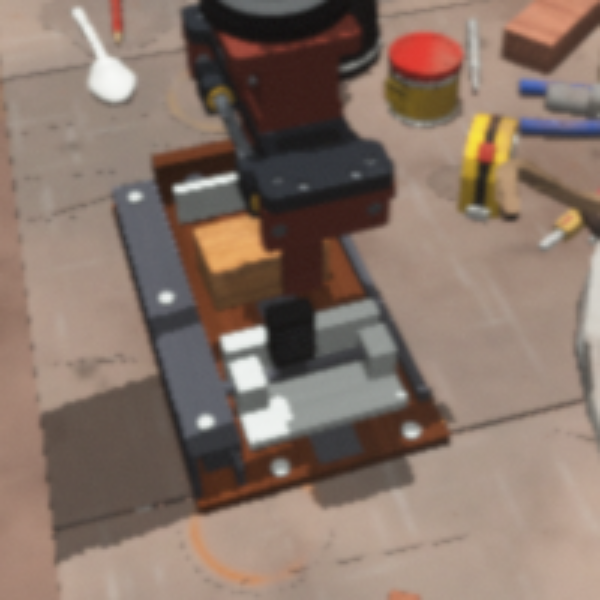

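The gripper is centred over the knob (crop about (290,330)), fingers straddling along jig x. Next: descend and grip.

```bash
python3 -m creep '[{"jaw":-0.4,"travel":[0.02,0,0],"turn":0},{"jaw":-0.4,"travel":[0.045,-0.001,0],"turn":0},{"jaw":-0.4,"travel":[0.07,-0.001,0],"turn":0},{"jaw":-0.4,"travel":[0.085,-0.001,0],"turn":0},{"jaw":-0.4,"travel":[0.088,-0.001,0],"turn":0},{"jaw":0,"travel":[0.088,-0.001,0],"turn":0},{"jaw":0.5,"travel":[0.088,-0.001,0],"turn":0},{"jaw":1,"travel":[0.088,-0.001,0],"turn":0},{"jaw":1,"travel":[0.088,-0.001,0],"turn":0},{"jaw":1,"travel":[0.088,-0.001,0],"turn":0},{"jaw":1,"travel":[0.088,-0.001,0],"turn":0},{"jaw":1,"travel":[0.088,-0.001,0],"turn":0}]' 25
```

```text
time_s: 2.78
ee_pos: [0.4837, 0.1293, 0.0831]
tcp_rot: [-0.036, 1.57, 0.035]
contact_force: [0.1, -6.8, 1.9]
width: 0.211
```

```bash
python3 -m creep '[{"jaw":1,"travel":[0,0,0],"turn":0},{"jaw":1,"travel":[0,0,0.004],"turn":0},{"jaw":1,"travel":[0,0,0.008],"turn":0},{"jaw":1,"travel":[0,0,0.012],"turn":0},{"jaw":1,"travel":[0,0,0.016],"turn":0},{"jaw":1,"travel":[0,0,0.02],"turn":0},{"jaw":1,"travel":[0,0,0.02],"turn":0},{"jaw":1,"travel":[0,0,0.02],"turn":0}]'
python3 - <<'E'
from h import *
o=manip.get_obs();print(o["contact_force"],o["ee_pos"])
p,d=manip.snapshot("top");np.savez("pics/top2.npz",p=p,d=d)
cv2.imwrite("pics/t2.png",cv2.resize(p[175:285,195:365,::-1],None,fx=4.5,fy=4.5,interpolation=cv2.INTER_CUBIC))
E
```

```text
time_s: 3.45
ee_pos: [0.5044, 0.1303, 0.083]
tcp_rot: [-0.035, 1.569, 0.035]
contact_force: [1.2, -0.8, 4.0]
width: 0.207
[ 1.21536821 -0.80640591  3.98597506] [0.50437923 0.13026532 0.08304792]
```

View pics/t2.png

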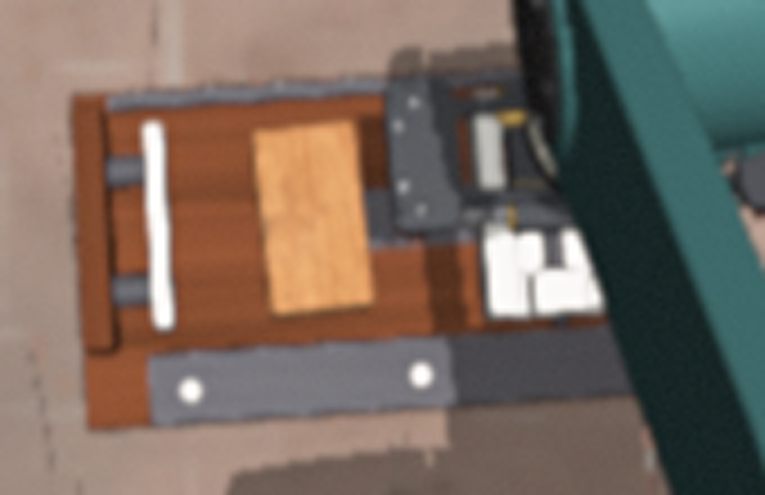

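The bolt came back about 20 mm with the jaw still in place. From the fence and jaw edges, jaw ≈ 0.008 now, so I advance about 103 mm and watch the forces.

```bash
python3 -m creep '[{"jaw":1,"travel":[0,0.003,0.02],"turn":0},{"jaw":1,"travel":[0,0.008,0],"turn":0},{"jaw":1,"travel":[0,0.013,0],"turn":0}]' >/dev/null & sleep 0; kill $! 2>/dev/null; echo skip
```

```text
skip
```

That was a badly composed command (its z shift was wrong) and I cancelled it. I'll check whether any of it ran before continuing.

```bash
python3 -c "
from rig import manip
o=manip.get_obs();print(o['time_s'],o['ee_pos'],o['contact_force'],o['width'])"
```

```text
3.5 [0.50437569 0.13027478 0.08305458] [ 1.14760779 -0.49282924  4.87889778] 0.20334253248499096
```

Nothing ran. Advancing now.

```bash
python3 -m creep '[{"jaw":1,"travel":[0,0.003,0],"turn":0},{"jaw":1,"travel":[0,0.008,0],"turn":0},{"jaw":1,"travel":[0,0.014,0],"turn":0},{"jaw":1,"travel":[0,0.02,0],"turn":0},{"jaw":1,"travel":[0,0.026,0],"turn":0},{"jaw":1,"travel":[0,0.032,0],"turn":0},{"jaw":1,"travel":[0,0.038,0],"turn":0},{"jaw":1,"travel":[0,0.044,0],"turn":0},{"jaw":1,"travel":[0,0.05,0],"turn":0},{"jaw":1,"travel":[0,0.055,0],"turn":0},{"jaw":1,"travel":[0,0.06,0],"turn":0},{"jaw":1,"travel":[0,0.065,0],"turn":0},{"jaw":1,"travel":[0,0.07,0],"turn":0},{"jaw":1,"travel":[0,0.074,0],"turn":0},{"jaw":1,"travel":[0,0.078,0],"turn":0},{"jaw":1,"travel":[0,0.082,0],"turn":0},{"jaw":1,"travel":[0,0.086,0],"turn":0},{"jaw":1,"travel":[0,0.09,0],"turn":0},{"jaw":1,"travel":[0,0.09,0],"turn":0}]'
python3 - <<'E'
from h import *
for n in("top","side"):
    p,d=manip.snapshot(n);np.savez(f"pics/{n}3.npz",p=p,d=d)
    if n=="top": a=cv2.resize(p[175:285,195:365,::-1],None,fx=3,fy=3)
    else: b=cv2.resize(p[150:290,150:320,::-1],None,fx=3,fy=2.357)
cv2.imwrite("pics/t3.png",cv2.resize(np.vstack([a,b[:260]]),(510,590)))
E
```

```text
time_s: 5.08
ee_pos: [0.4998, 0.2208, 0.0831]
tcp_rot: [-0.036, 1.569, 0.036]
contact_force: [1.3, -0.8, 5.7]
width: 0.207
```

View pics/t3.png

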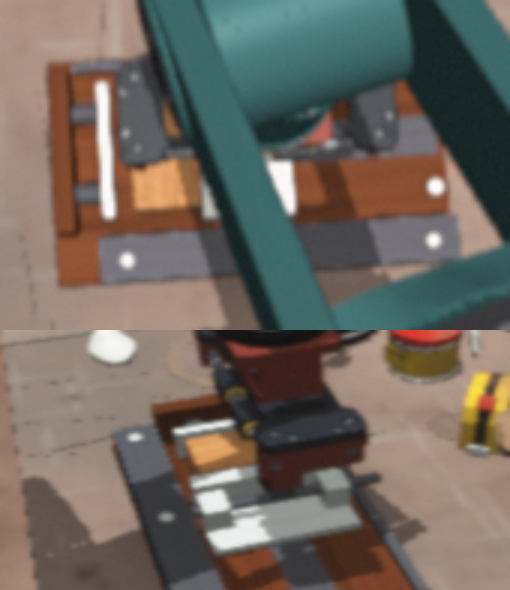

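The jaw has carried the block to about 15 mm short of the pad, squared against the jaw face. I advance 14 mm more and start feeling with the bolt.

```bash
python3 -m creep '[{"jaw":1,"travel":[0,0.004,0],"turn":0},{"jaw":1,"travel":[0,0.008,0],"turn":0},{"jaw":1,"travel":[0,0.011,0],"turn":0},{"jaw":1,"travel":[0,0.014,0],"turn":0},{"jaw":1,"travel":[0,0.014,0],"turn":0},{"jaw":1,"travel":[0,0.014,0],"turn":0}]'
python3 -m creep '[{"jaw":1,"travel":[0,0,-0.002],"turn":0},{"jaw":1,"travel":[0,0,-0.004],"turn":0},{"jaw":1,"travel":[0,0,-0.006],"turn":0},{"jaw":1,"travel":[0,0,-0.007],"turn":0},{"jaw":1,"travel":[0,0,-0.008],"turn":0},{"jaw":1,"travel":[0,0,-0.009],"turn":0},{"jaw":1,"travel":[0,0,-0.009],"turn":0},{"jaw":1,"travel":[0,0,-0.009],"turn":0}]'
```

```text
time_s: 5.68
ee_pos: [0.4992, 0.2346, 0.0831]
tcp_rot: [-0.036, 1.569, 0.036]
contact_force: [-0.1, -1.1, 5.5]
width: 0.205
time_s: 6.35
ee_pos: [0.4914, 0.2342, 0.0831]
tcp_rot: [-0.035, 1.567, 0.036]
contact_force: [5.3, -0.9, 2.4]
width: 0.206
```

Fx rose to 5 N after 7.8 mm, so the bolt is against the bar. I slide forward in small steps with it lightly pressed.

```bash
python3 -m creep '[{"jaw":1,"travel":[0,0.001,0],"turn":0},{"jaw":1,"travel":[0,0.002,0],"turn":0},{"jaw":1,"travel":[0,0.003,0],"turn":0},{"jaw":1,"travel":[0,0.003,0],"turn":0}]'
python3 -m creep '[{"jaw":1,"travel":[0,0.001,0],"turn":0},{"jaw":1,"travel":[0,0.002,0],"turn":0},{"jaw":1,"travel":[0,0.002,0],"turn":0}]'
python3 -m creep '[{"jaw":1,"travel":[0,0.001,0],"turn":0},{"jaw":1,"travel":[0,0.002,0],"turn":0},{"jaw":1,"travel":[0,0.002,0],"turn":0}]'
```

```text
time_s: 6.68
ee_pos: [0.4913, 0.236, 0.083]
tcp_rot: [-0.037, 1.567, 0.035]
contact_force: [5.7, -5.6, 4.1]
width: 0.201
time_s: 6.93
ee_pos: [0.4912, 0.2376, 0.083]
tcp_rot: [-0.038, 1.567, 0.034]
contact_force: [5.7, -7.3, 4.6]
width: 0.207
time_s: 7.18
ee_pos: [0.4908, 0.2399, 0.083]
tcp_rot: [-0.037, 1.568, 0.035]
contact_force: [4.6, -4.8, 4.2]
width: 0.204
```

```bash
python3 -m creep '[{"jaw":1,"travel":[0,0.001,0],"turn":0},{"jaw":1,"travel":[0,0.002,0],"turn":0},{"jaw":1,"travel":[0,0.002,0],"turn":0}]'
python3 -m creep '[{"jaw":1,"travel":[0,0.001,0],"turn":0},{"jaw":1,"travel":[0,0.002,0],"turn":0},{"jaw":1,"travel":[0,0.002,0],"turn":0}]'
```

```text
time_s: 7.43
ee_pos: [0.4901, 0.2415, 0.083]
tcp_rot: [-0.038, 1.569, 0.034]
contact_force: [2.9, -7.6, 6.7]
width: 0.203
time_s: 7.68
ee_pos: [0.4893, 0.2431, 0.0831]
tcp_rot: [-0.039, 1.57, 0.034]
contact_force: [1.8, -9.2, 9.6]
width: 0.203
```

Fx fell to 1.8 N and the bolt has moved in about 1.5 mm: its round end is entering the slot. I push in a bit and check.

```bash
python3 -m creep '[{"jaw":1,"travel":[0,0,-0.001],"turn":0},{"jaw":1,"travel":[0,0,-0.002],"turn":0},{"jaw":1,"travel":[0,0,-0.003],"turn":0},{"jaw":1,"travel":[0,0,-0.003],"turn":0}]'
```

```text
time_s: 8.02
ee_pos: [0.4864, 0.2434, 0.0831]
tcp_rot: [-0.037, 1.57, 0.034]
contact_force: [1.4, -7.5, 8.3]
width: 0.201
```

```bash
python3 -m creep '[{"jaw":1,"travel":[0,0.001,-0.001],"turn":0},{"jaw":1,"travel":[0,0.001,-0.002],"turn":0},{"jaw":1,"travel":[0,0.001,-0.003],"turn":0},{"jaw":1,"travel":[0,0.001,-0.004],"turn":0},{"jaw":1,"travel":[0,0.001,-0.005],"turn":0},{"jaw":1,"travel":[0,0.001,-0.006],"turn":0},{"jaw":1,"travel":[0,0.001,-0.006],"turn":0}]'
python3 -m creep '[{"jaw":1,"travel":[0,0,-0.001],"turn":0},{"jaw":1,"travel":[0,0,-0.002],"turn":0},{"jaw":1,"travel":[0,0,-0.003],"turn":0},{"jaw":1,"travel":[0,0,-0.003],"turn":0}]'
```

```text
time_s: 8.6
ee_pos: [0.48, 0.2437, 0.083]
tcp_rot: [-0.038, 1.571, 0.034]
contact_force: [1.9, -8.8, 10.4]
width: 0.203
time_s: 8.93
ee_pos: [0.4784, 0.2437, 0.083]
tcp_rot: [-0.038, 1.568, 0.034]
contact_force: [5.5, -9.0, 5.4]
width: 0.206
```

```bash
python3 -m creep '[{"jaw":1,"travel":[0,0,-0.001],"turn":0},{"jaw":1,"travel":[0,0,-0.002],"turn":0},{"jaw":1,"travel":[0,0,-0.002],"turn":0},{"jaw":1,"travel":[0,0,-0.002],"turn":0}]'
```

```text
time_s: 9.27
ee_pos: [0.4782, 0.244, 0.083]
tcp_rot: [-0.038, 1.565, 0.035]
contact_force: [8.9, -8.8, 0.8]
width: 0.205
```

The bolt is hard up against its end stop (no further motion at 9 N, 12.8 mm past the bar contact). I release and lift.

```bash
python3 -m creep '[{"jaw":0.4,"travel":[0,0,0.001],"turn":0},{"jaw":0.1,"travel":[0,0,0.001],"turn":0},{"jaw":-0.2,"travel":[0,0,0.001],"turn":0},{"jaw":-0.2,"travel":[0,0,0.001],"turn":0},{"jaw":-0.2,"travel":[0,0,0.001],"turn":0},{"jaw":-0.2,"travel":[-0.01,0,0.001],"turn":0},{"jaw":-0.2,"travel":[-0.03,0,0.001],"turn":0},{"jaw":-0.2,"travel":[-0.06,0,0.001],"turn":0},{"jaw":-0.2,"travel":[-0.09,0,0.001],"turn":0},{"jaw":-0.2,"travel":[-0.11,-0.03,0],"turn":0},{"jaw":-0.2,"travel":[-0.13,-0.06,0],"turn":0},{"jaw":-0.2,"travel":[-0.14,-0.1,0],"turn":0},{"jaw":-0.2,"travel":[-0.14,-0.14,0],"turn":0},{"jaw":-0.2,"travel":[-0.14,-0.18,0],"turn":0},{"jaw":-0.2,"travel":[-0.14,-0.22,0],"turn":0},{"jaw":-0.2,"travel":[-0.14,-0.26,0],"turn":0},{"jaw":-0.2,"travel":[-0.14,-0.29,0],"turn":0},{"jaw":-0.2,"travel":[-0.14,-0.3,0],"turn":0},{"jaw":-0.2,"travel":[-0.14,-0.3,0],"turn":0}]'
python3 - <<'E'
from h import *
for n in("top","side"):
    p,d=manip.snapshot(n);np.savez(f"pics/{n}4.npz",p=p,d=d);P=cloud(n,d)
    k=(P[...,2]>.075)&(P[...,2]<.11)&(P[...,0]>.4)&(P[...,0]<.52)&(P[...,1]>.2)&(P[...,1]<.29)
    Q=P[k]; print(n,len(Q),[np.round(a,1) for a in cv2.minAreaRect(Q[:,:2].astype(np.float32)*1000)] if len(Q)>5 else '')
    if n=="top": a=cv2.resize(p[100:285,130:365,::-1],(520,410))
    else: b=cv2.resize(p[140:290,150:340,::-1],(520,410))
cv2.imwrite("pics/f4.png",cv2.resize(np.vstack([a,b]),(380,600)))
E
```

```text
time_s: 10.85
ee_pos: [0.4889, -0.0565, 0.2233]
tcp_rot: [-0.033, 1.57, 0.032]
contact_force: [-0.0, 1.4, -1.2]
width: 0.602
top 137 [array([477.9, 244. ]), array([17.1, 30. ]), np.float64(89.6)]
side 191 [array([477.8, 242.8]), array([30.2, 20.5]), np.float64(2.0)]
```

View pics/f4.png

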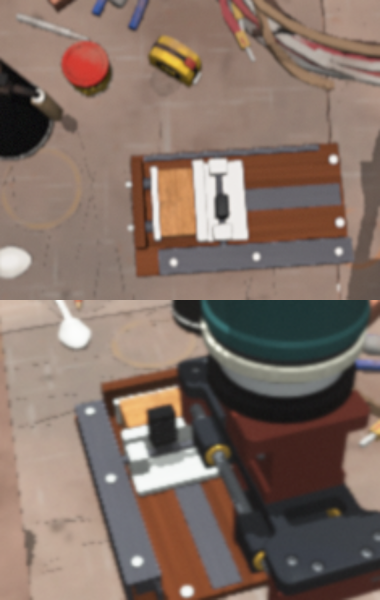

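The block is squeezed between jaw and pad, and the knob is at (0.478, 0.2435). Across the jig that matches its starting fully-shot line to within 0.1 mm. The tape and tin are in place and the arm is clear, so I'm handing in.

Run:
```python
from h import *
def c(f):
    z=np.load(f);P=cloud("top",z["d"])
    return [np.round(np.nanmean(P[a:b,e:g].reshape(-1,3),0),4) for a,b,e,g in((125,150,228,252),(128,150,172,194))]
print(c("pics/top0.npz"),c("pics/top4.npz"))
print(manip.sign_off())
```

```text
[array([0.6904, 0.3001, 0.0479]), array([0.6857, 0.4293, 0.0598])] [array([0.6904, 0.3001, 0.0479]), array([0.6857, 0.4293, 0.0598])]
the job is handed in; nothing more can be done
None
```

The block is clamped and the job is handed in; the robot's clock read about 11 s of the 58 s allowed.

**What I did:** I gripped the knob and drew the bolt back about 20 mm. I then slid the jaw forward about 114 mm, which carried the block onto the sprung pad. With the bolt pressed lightly on the bar, I felt for the second slot and found it at a jaw reading of about 0.122 m. I pushed the bolt home, let go and moved the arm clear.

**Last checks:**
- **Bolt:** it moved about 12.8 mm in past the point where it met the bar, then stopped firmly at 9 N. After release, the knob lay within about 0.1 mm of its starting line across the jig, which I took to be fully shot.
- **Clamp:** after release, the jaw stayed forward and the last picture showed the block tight between jaw and pad. I did not measure how far the pad was pressed in.
- **Surroundings:** the depth readings at the tape measure and the grease tin were the same before and after.

One mistyped move was cancelled before it ran, and the state reading confirmed the arm had not moved. No check failed or disagreed.

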